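# Seat the winch shaft and hold the ratchet lever at the third click

### The job

Lay the loose steel shaft centred in the two V-notched posts of the winch jig and let go of it; only then take the red lever by its black knob and turn it from its rest by exactly three clicks, which swings the brass keeper over the end of the shaft. The lock is not fitted yet, so the lever springs back as soon as it is let go: finish while still holding it at the third click, without ever reaching a fourth. Leave the grease jar, the wrench and the blue bin alone.

Things in the scene. Friction and masses are not known exactly. Their poses are not given: they have to be found in the camera images.
- shaft: The loose plain steel bar, diameter 22 mm, length 150 mm, about 0.4 kg, a thin dark band near each end; either end may go either way. Origin on its underside at mid-length, x along the bar. It starts level in a low fixed wooden rack, 40 mm high, whose four prongs stand 42 to 58 mm either side of the middle; between them the rack is only 12 mm high.
- shaft_center (a point): Centre of the loose shaft, on its axis at mid-length (41 mm above the table at the start); x runs along the bar. The place to grasp it, across the bar, from above.
- jig: The fixed winch jig: a grey plate 200 x 320 x 12 mm that carries two aluminium V posts, a toothed steel ratchet wheel 122 mm across (62 to 74 mm above the table), the lever, and a green housing 86 mm high for the sprung click roller. Origin on the table under the plate's centre; x along its 200 mm side, y along its 320 mm side, z up. Place and yaw vary.
- cradle (a point): Where the centre of the seated shaft belongs, 95 mm above the table, midway between the two V-notched posts; the bar then lies along this point's y (axes are the jig's). The posts stand 45 mm either side of it along y, each 14 mm thick along y, 58 mm wide over the V, tips about 101 mm above the table. The V flanks are at 45 degrees and centre the bar here.
- hub (a point): A point on the upright turning axis of the lever, 118 mm above the table, 140 mm from the cradle point along the jig's +y. Axes are the jig's.
- knob (a point): Middle of the lever's upright black round knob, diameter 26 mm, from 87 to 144 mm above the table; this point is 118 mm above the table and 130 mm from the hub axis. The red lever bar under it is 22 mm wide, its top 87 mm above the table, ending 7 mm past the knob's axis. The knob may be gripped or pushed from any side and moves on a circle about the hub.
- keeper (a point): Tip of the brass keeper arm, on its underside, 112 mm above the table, 104 mm from the hub axis. The arm, 20 mm wide and 7 mm thick, turns with the lever: clear of the posts at rest, over the shaft's end near the hub, 6 mm above it, after three clicks.
- lever (a joint): Lever angle in rad: 0 at rest on its stop, growing anticlockwise seen from above, to 1.3. A spring pulls it back to 0 from anywhere with about 8 N at the knob. It clicks as it passes 0.28, 0.50, 0.73 (third) and 0.95 (fourth): 29 mm of knob travel apart. Before each click the push rises about 2 N, then drops about 4 N within 8 mm. At the third click means anywhere between the third and the fourth.
- grease: Bystander: a jar with a red lid, 64 mm in diameter, 75 mm tall, loose. Origin under its centre.
- wrench: Bystander: a steel wrench 170 mm long lying flat on the bench near the robot, loose. Origin under its middle.
- bin: Bystander: an open blue bin 120 x 90 x 50 mm, loose. Origin under its centre.
Things that resemble listed ones, but are neither listed nor needed, are in the scene too. Of the things shaped like the shaft, the steel one is meant.

How it is judged:
On the way, in this order (a step that is already met when the one before it is completed fails the run):
1. the shaft lies in both V notches, let go, with the lever still at rest (x of shaft_center in the frame of cradle between -0.005 and 0.005 m and y of shaft_center in the frame of cradle between -0.015 and 0.015 m and z of shaft_center in the frame of cradle between -0.004 and 0.004 m and angle between the x axis of shaft_center and the y axis of cradle, either way round below 0.06 rad and contact force between the fingers and shaft below 0.3 N and value of joint lever below 0.2 rad), for 0.3 s.
2. the lever is held by the fingers at the third click (value of joint lever between 0.735 and 0.945 rad and contact force between the fingers and lever above 1 N), for 0.2 s.
At the end, for the whole second after the job is handed in: Shaft let go in both V notches: centre within 5 mm across, 15 mm along, 4 mm in height, axis within 0.06 rad, clear of the keeper. Lever held still by the fingers (1 N or more) between the third and fourth click (joint 0.735 to 0.945) (all of step 2 and x of shaft_center in the frame of cradle between -0.005 and 0.005 m and y of shaft_center in the frame of cradle between -0.015 and 0.015 m and z of shaft_center in the frame of cradle between -0.004 and 0.004 m and angle between the x axis of shaft_center and the y axis of cradle, either way round below 0.06 rad and contact force between the fingers and shaft below 0.3 N and velocity of joint lever between -0.1 and 0.1 rad/s and contact force between shaft and lever below 0.5 N); the arm keeps its last pose, push and grip.
It fails at once if the lever reached the fourth click (value of joint lever above 0.96 rad).
It fails at once if the grease was disturbed (distance of grease from where it was at the start of the episode above 0.03 m).
It fails at once if the wrench was disturbed (distance of wrench from where it was at the start of the episode above 0.03 m).
It fails at once if the bin was disturbed (distance of bin from where it was at the start of the episode above 0.03 m).
It also fails if it takes over 64 s, if anything falls off the work surface, if the arm or the gripper's body presses on something with over 40 N, if the wrist force passes 120 N, or if a joint passes its speed limit or range.

### The arm

A 6-joint arm with a two-finger parallel gripper is mounted at the origin on the work surface. World frame = base frame: x ahead of the robot, y to its left, z up, the work surface at z = 0. Lengths are in m, angles in rad, forces in N, time in s.
With the tool pointing down it reaches from about 0.35 to 0.775 m from the base axis. Payload 5.5 kg.
Tool frame: the origin (TCP) lies on the centre line of the jaws, within the pads' length; the fingertips stand 11 mm ahead of it and the grasp point (between the pads) lies 8 mm behind it; z points along the fingers, y is the direction in which the jaws open and shut (so a half turn about z gives the same grasp; the last joint's range is limited). The gripper opens to 85 mm and grips with 20 to 120 N. Pads are 22 mm wide; open, the fingers measure 114 mm over their backs; the gripper's body (76 mm by 85 mm) begins 54 mm behind the grasp point. The pads swing forward as they close: fully open they stand 13 mm farther back than shut.
Start: joints at [1.078, 0.313, 0.046, 1.304, 0, 1.431], TCP at [0.199, 0.54, 0.242] pointing down, gripper open.
Joint ranges: [-2.76, 2.76], [-0.86, 1.69], [-1.03, 1.26], [-2.2, 2.34], [-1.47, 1.5], [-3.14, 3.14]. Speed limits (rad/s): [2.57, 2.57, 3.14, 3.14, 3.14, 3.14].

### API

Orientations are given as a unit quaternion [w, x, y, z].
In Python, from workcell import env, imaging, order gives the robot as it stands. The module is installed in compiled form; this text tells all that it offers.
- The arm moves only by the tool move_arm, never from a script. Its argument "deltas" is one flat list of numbers, 7 for each row, row after row: the gripper's target within -1 to 1 (shut at 1, half-way at 0, fully open at -1), then the shift along the tool's x, y, z in m, then the turn, a rotation vector about the tool's x, y, z in degrees. In form: [jaw, tx, ty, tz, ax, ay, az, jaw, tx, ty, tz, ax, ay, az, ...]. A call has 1 to 10 rows; each row shifts and turns the commanded pose from where the row before left it, along the tool's axes as they then stand; what a row does not reach is not made up. A row lasts 1/8 s, in which the tool goes at most 62.5 mm and 10.7 degrees, less where a joint would pass 70% of its speed; a pose out of reach is approached as far as the arm can. A call is refused whole if a number of a shift passes 0.0625 or a number of a turn 10.7, either way. A call with a gripper value outside its range is refused whole. The fingers move at their own pace and stop on an object; "squeeze" is the grip in N (left out, the last holds). Time passes only in rows, so rows that do not move let the fingers close. It gives the time, the measured TCP pose, the force and the opening at its end, in the units of the state.
- env.get_state(): the state, without advancing time (a new reading comes with each control period).
- imaging.read_camera(name): name is "side" or "top" or "wrist"; returns a dict with "img" (480x640x3 uint8, red, green, blue), "z_map" (480x640 float32, m along the optical axis (not along the pixel's ray), 0 where there is no reading), "fx", "fy", "cx", "cy" (pixels), "rvec" (rotation vector, rad) and "tvec" (3), from world to camera coordinates, as OpenCV has them. Camera axes: x right, y down, z forward; pixel columns grow to the right and rows downward; lengths in m; the calibration is good to about 2 mm. A picture is of the moment at which its call begins.
- order.hand_in(): hands the job in, once; it reports no verdict.
Trained networks look in a picture, given as the dict that the camera call returned (one of the last four; its "shot" number tells which), for a name from the list of things; names that differ only in an ending like _2 or _b are one class to them, and where a whole thing is asked for, a point or a joint stands for the part that bears it (a point fixed in the world has none). Each returns a list of dicts, best first, with "confidence" (0 to 1); they miss things now and then, are a little off and sometimes report something else, mostly with a low value. They report only what shows in the picture. A call takes as long as a camera call. They do not tell look-alikes from the thing itself.
- imaging.recognise(picture, thing): "centre" ([column, row] in pixels, amid what is visible of it).
- imaging.cut_out(picture, thing): "mask" (480x640 bool, what is visible of it) and "centre" ([column, row] in pixels, amid what is visible of it).
The state is a dict: "clock": time; "joint_pos": joint angles; "qvel": joint speeds; "tau": joint torques, N m; "tcp_pos": TCP position; "orientation": TCP orientation; "wrist_force": force on the tool from outside, world axes, zero at the start; "ft_torque": the same for the moment, N m; "finger_gap": finger opening in m.
Only numpy, scipy, OpenCV 4.12 (cv2) and the standard library are available. Lean on these libraries where they do the work, as an engineer would, in place of code of your own. Each camera call takes 0.05 s, during which the arm holds its last target.

## Working session

There is one attempt and no reset: what is moved stays moved. The work goes in short steps, Python scripts to look and compute and a tool call to move; the robot and the scene stay as the last step left them, time stands still between calls to the robot, and variables do not carry over. Pictures are saved under pics/ and viewed, and the job is handed in when it is done.

Besides the shell and the picture viewer there is one more tool, called after "Request:" as name(argument=value, ...), one argument or row to a line, values as JSON. move_arm: Moves the arm, as the interface text tells. Its arguments: {"type":"object","properties":{"deltas":{"type":"array"},"squeeze":{"type":"number"}},"required":["deltas"]}

```bash
mkdir -p pics; cat > h.py <<'E'
import numpy as np,cv2,pickle
from workcell import env,imaging,order
def shot(n,name=None):
    p=imaging.read_camera(n)
    cv2.imwrite(f'pics/{name or n}.png',p['img'][:,:,::-1])
    pickle.dump({k:v for k,v in p.items()},open(f'pics/{name or n}.pkl','wb'))
    return p
def cam(p):
    R,_=cv2.Rodrigues(np.array(p['rvec'],float)); return R,np.array(p['tvec'],float).ravel()
def px2w(p,u,v,z=None):
    R,t=cam(p); r=np.array([(u-p['cx'])/p['fx'],(v-p['cy'])/p['fy'],1.])
    if z is None: return R.T@(r*p['z_map'][int(round(v)),int(round(u))]-t)
    C=-R.T@t; d=R.T@r; return C+d*(z-C[2])/d[2]
def cloud(p):
    R,t=cam(p); v,u=np.mgrid[:480,:640]; Z=p['z_map'].astype(float)
    P=np.stack([(u-p['cx'])/p['fx']*Z,(v-p['cy'])/p['fy']*Z,Z],-1)-t
    W=P@R; W[Z==0]=np.nan; return W
def w2px(p,X):
    R,t=cam(p); c=R@np.array(X)+t; return p['fx']*c[0]/c[2]+p['cx'],p['fy']*c[1]/c[2]+p['cy']
E
python3 - <<'E'
from h import *
print(env.get_state())
for n in ['top','side','wrist']:
    p=shot(n,n+'0'); print(n,p['fx'],-cam(p)[0].T@cam(p)[1])
    for th in ['shaft','jig','knob','keeper','grease','wrench','bin']:
        print(th,[(np.round(d['centre']),round(d['confidence'],2)) for d in imaging.recognise(p,th)])
E
```

```text
{'clock': 0.0, 'joint_pos': array([ 1.07838146e+00,  3.14002364e-01,  4.49597339e-02,  1.30359396e+00,
       -1.29294283e-05,  1.43120436e+00]), 'qvel': array([-0.00036042, -0.00107767, -0.00102791,  0.00022783, -0.00036937,
        0.00033509]), 'tau': array([ 1.59925119e-03, -4.80625999e+01,  2.98534727e+01,  1.94517971e-02,
       -1.42089630e-04, -7.22443758e-06]), 'tcp_pos': array([0.19846056, 0.53913411, 0.24139987]), 'orientation': array([-2.79804892e-04,  1.75497776e-01,  9.84479397e-01, -8.76579955e-04]), 'wrist_force': array([ 0.41164813, -0.70373169, -1.10478145]), 'ft_torque': array([-0.01984262, -0.02936709, -0.00683709]), 'finger_gap': 0.08545218357814253}
top 484.97206964418973 [ 0.43374991 -0.09667101  1.20282295]
shaft [(array([419., 260.]), 0.92), (array([396., 329.]), 0.85), (array([366., 262.]), 0.71)]
jig [(array([206., 226.]), 0.85)]
knob [(array([173., 226.]), 0.93)]
keeper [(array([362., 260.]), 0.72), (array([173., 228.]), 0.58)]
grease [(array([330., 183.]), 0.69)]
wrench []
bin [(array([387., 184.]), 0.81)]
side 611.2311892563265 [ 0.17746628 -1.30167815  1.10374017]
shaft [(array([319., 285.]), 0.84), (array([266., 329.]), 0.66), (array([297., 390.]), 0.6), (array([299., 172.]), 0.48)]
jig [(array([310., 200.]), 0.56), (array([397., 290.]), 0.27)]
knob [(array([300., 175.]), 0.61)]
keeper [(array([298., 167.]), 0.93)]
grease [(array([382., 251.]), 0.61)]
wrench [(array([268., 254.]), 0.87)]
bin [(array([398., 290.]), 0.58)]
wrist 369.0822770544136 [0.12508551 0.567262   0.37560177]
shaft []
jig []
knob []
keeper []
grease []
wrench []
bin []
```

View pics/top0.png

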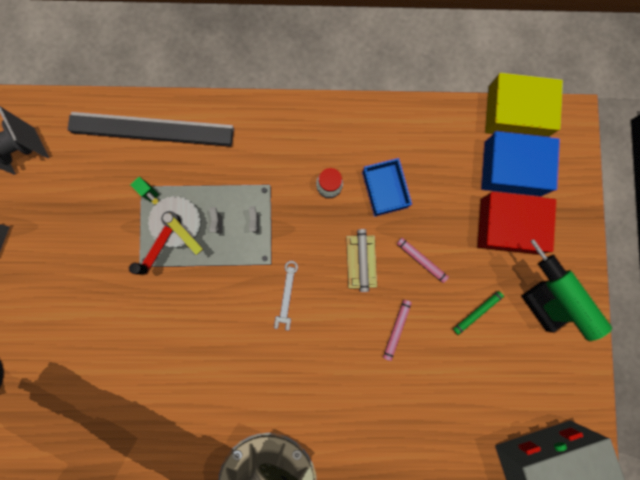

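View pics/side0.png

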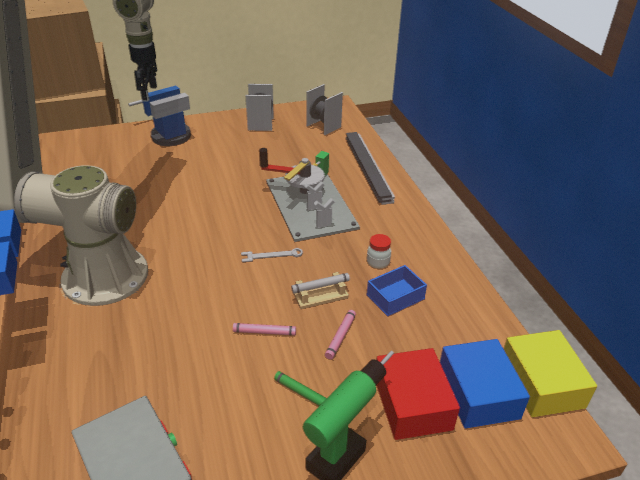

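The top picture shows four bars that could be the shaft:
- steel-grey bar in the wooden rack at (363,260)
- pink bar at (422,260)
- pink bar at (396,329)
- green bar at (478,313)

I choose the steel one in the rack. The jig is at (206,226), with its knob at (140,268).

```bash
python3 - <<'E'
from h import *
p=pickle.load(open('pics/top0.pkl','rb'))
im=p['img'][:,:,::-1]
a=cv2.resize(im[170:285,120:280],None,fx=5,fy=5,interpolation=cv2.INTER_CUBIC)
b=cv2.resize(im[220:300,335:390],None,fx=7,fy=7,interpolation=cv2.INTER_CUBIC)
cv2.imwrite('pics/cj.png',a);cv2.imwrite('pics/cs.png',b)
W=cloud(p)
def fit(m,nm):
    P=W[m]; P=P[~np.isnan(P[:,0])]; r=cv2.minAreaRect((P[:,:2]*1000).astype(np.float32)); print(nm,len(P),r, np.percentile(P[:,2],[2,50,98]))
    return P
Z=W[...,2]; v,u=np.mgrid[:480,:640]
rs=(u>335)&(u<390)&(v>220)&(v<300)
P=fit(rs&(Z>.043)&(Z<.06),'shaft top')
print(np.percentile(P,[1,50,99],axis=0))
rj=(u>125)&(u<280)&(v>170)&(v<280)
fit(rj&(Z>.006)&(Z<.018),'plate')
fit(rj&(Z>.135)&(Z<.15),'knob')
fit(rj&(Z>.115)&(Z<.13),'keeper')
fit(rj&(Z>.08)&(Z<.108)&(u>205),'posts')
for x,y in [(264,190),(267,259),(188,249)]: print(px2w(p,x,y))
E
```

```text
shaft top 558 ((527.2998046875, -224.3700408935547), (148.8456573486328, 53.1863899230957), 1.0314950942993164) [0.04361673 0.04976537 0.05597121]
[[ 0.45306447 -0.24455687  0.04338639]
 [ 0.52669482 -0.22494471  0.04976537]
 [ 0.60137458 -0.20528107  0.05629221]]
plate 7120 ((616.505615234375, 158.7015838623047), (376.855712890625, 257.7337646484375), 86.65880584716797) [0.00714161 0.0117299  0.01649353]
knob 121 ((499.2200927734375, 281.1123046875), (24.203250885009766, 24.6649112701416), 2.139667510986328) [0.137344   0.14343499 0.14749651]
keeper 507 ((540.212158203125, 203.26589965820312), (111.43453216552734, 156.88575744628906), 69.63534545898438) [0.11516033 0.11904136 0.12773749]
posts 319 ((616.8153686523438, 80.25711059570312), (56.768096923828125, 104.99250030517578), 1.8514553308486938) [0.08089772 0.09287595 0.10278218]
[0.7028021  0.01744309 0.01311582]
[0.52995849 0.00642053 0.0200018 ]
[0.55409675 0.20136652 0.00838899]
```

View pics/cj.png

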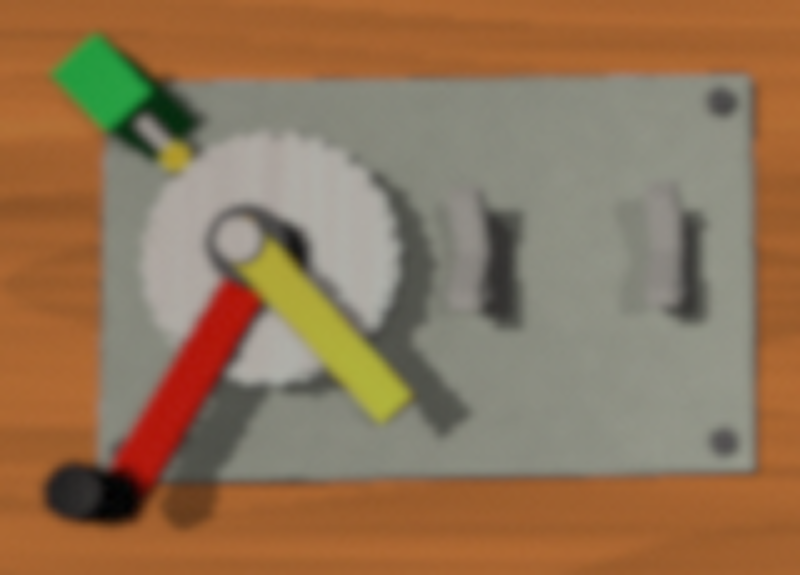

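View pics/cs.png

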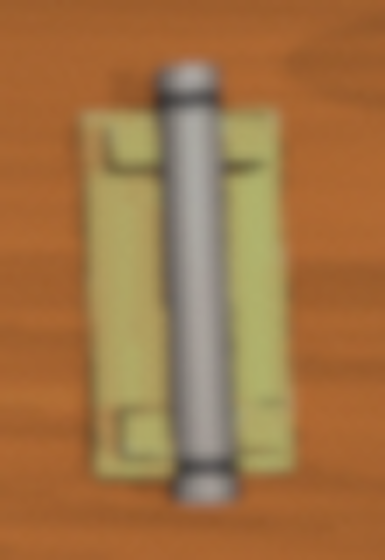

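```bash
python3 - <<'E'
from h import *
p=pickle.load(open('pics/top0.pkl','rb'))
im=p['img'].astype(int); W=cloud(p); Z=W[...,2]; v,u=np.mgrid[:480,:640]
def back(m,z):
    return np.array([px2w(p,a,b,z)[:2] for a,b in zip(u[m],v[m])])
# plate: low saturation grey
hsv=cv2.cvtColor(p['img'],cv2.COLOR_RGB2HSV)
rj=(u>130)&(u<280)&(v>170)&(v<280)
m=rj&(hsv[...,1]<70)
# plate edges: right edge, top edge, bottom edge by sub-window
pl=(m).astype(np.uint8); n,l,s,c=cv2.connectedComponentsWithStats(pl); k=1+np.argmax(s[1:,4]); mm=l==k
B=back(mm,.012); r=cv2.minAreaRect((B*1000).astype(np.float32)); print('plate',r)
# line fits of edges
def edge(pts):
    vx,vy,x,y=cv2.fitLine(np.array(pts,np.float32),cv2.DIST_HUBER,0,.01,.01).ravel(); return (vx,vy),(x,y)
top=[(c,np.where(mm[:,c])[0].min()-.5) for c in range(165,262)]
bot=[(c,np.where(mm[:,c])[0].max()+.5) for c in range(170,266)]
rig=[(np.where(mm[q,:])[0].max()+.5,q) for q in range(192,260)]
lef=[(np.where(mm[q,:])[0].min()-.5,q) for q in range(205,255)]
for nm,E in [('top',top),('bot',bot),('rig',rig),('lef',lef)]:
    w=np.array([px2w(p,a,b,.012)[:2] for a,b in E]); d,x=edge(w); print(nm,d,x)
ms=(hsv[...,1]<60)&(u>340)&(u<385)&(v>222)&(v<298)
n,l,s,c=cv2.connectedComponentsWithStats(ms.astype(np.uint8)); k=1+np.argmax(s[1:,4]); mm=l==k
B=back(mm,.041); print('shaft',cv2.minAreaRect((B*1000).astype(np.float32)),B.mean(0))
for th in ['shaft','knob','keeper','grease','bin','jig']:
    try:
        for d in imaging.cut_out(p,th): print(th,d['confidence'],d['centre'],d['mask'].sum())
    except Exception as e: print(e)
E
```

```text
plate ((606.4505004882812, 169.76168823242188), (212.36611938476562, 338.3451843261719), 1.4324051141738892)
top (np.float32(0.0120038055), np.float32(-0.99992794)) (np.float32(0.7129251), np.float32(0.14784771))
bot (np.float32(0.02422175), np.float32(-0.9997066)) (np.float32(0.51505756), np.float32(0.15294616))
rig (np.float32(0.9998639), np.float32(0.016498137)) (np.float32(0.59573543), np.float32(-0.0003796589))
lef (np.float32(0.9990176), np.float32(0.04431526)) (np.float32(0.6143483), np.float32(0.31831405))
shaft ((526.9055786132812, -225.39671325683594), (147.57626342773438, 20.13011932373047), 1.949940800666809) [ 0.52798377 -0.22544764]
shaft 0.96 [421.4, 260.9] 561
shaft 0.85 [363.4, 259.3] 567
shaft 0.85 [478.3, 314.8] 559
shaft 0.77 [395.5, 331.1] 531
shaft 0.5 [171.0, 228.1] 2684
knob 0.86 [169.7, 226.7] 2698
knob 0.56 [286.0, 302.0] 589
keeper 0.75 [172.3, 227.8] 2714
grease 0.83 [330.0, 184.2] 610
bin 0.79 [385.2, 187.1] 2113
jig 0.95 [205.4, 225.1] 10796
```

The close crop confirms the choice: steel bar in the rack, dark bands near its ends, yaw about 0.034 rad, centre about (0.527,-0.225). The hub-to-knob distance comes out at 0.130, as stated. Next I go over the jig for a wrist view.

```bash
cat >> h.py <<'E'
from scipy.spatial.transform import Rotation as Rr
def plan(target,theta=None):
    """tool-frame shift to world target, and rotvec (deg) to make tool down with x at theta; apply turn AFTER shift"""
    s=env.get_state(); q=s['orientation']; R=Rr.from_quat([q[1],q[2],q[3],q[0]])
    d=R.inv().apply(np.array(target)-s['tcp_pos'])
    x=R.as_matrix()[:,0]; th=np.arctan2(x[1],x[0])
    print('tcp',np.round(s['tcp_pos'],4),'theta',round(th,4),'j',np.round(s['joint_pos'],3),'gap',round(s['finger_gap'],4),'F',np.round(s['wrist_force'],1),'t',round(s['clock'],2))
    print('tool shift mm',np.round(d*1000,1))
    t=th if theta is None else theta
    T=np.array([[np.cos(t),np.sin(t),0],[np.sin(t),-np.cos(t),0],[0,0,-1]]).T
    T=np.column_stack([[np.cos(t),np.sin(t),0],[np.sin(t),-np.cos(t),0],[0,0,-1]])
    print('turn deg',np.round(np.degrees((R.inv()*Rr.from_matrix(T)).as_rotvec()),2))
E
python3 -c "
from h import *
plan([.53,.15,.26],2.862)"
```

```text
tcp [0.1987 0.5396 0.2423] theta 2.7888 j [ 1.078  0.313  0.046  1.304 -0.     1.431] gap 0.0857 F [ 0.6  0.3 -0.6] t 1.5
tool shift mm [-445.5 -251.1  -17.7]
turn deg [ 0.01  0.   -4.2 ]
```

Request:
move_arm(
  deltas=[-1,-0.045,-0.025,-0.002,0,0,0,-1,-0.045,-0.025,-0.002,0,0,0,-1,-0.045,-0.025,-0.002,0,0,0,-1,-0.045,-0.025,-0.002,0,0,0,-1,-0.045,-0.025,-0.002,0,0,0,-1,-0.045,-0.025,-0.002,0,0,0,-1,-0.045,-0.025,-0.002,0,0,0,-1,-0.045,-0.025,-0.002,0,0,0,-1,-0.045,-0.025,-0.002,0,0,0,-1,-0.04,-0.025,0,0,0,-4.2],
  squeeze=40,
)

```text
clock: 2.75
tcp_pos: [0.5312, 0.1497, 0.2605]
orientation: [0.0, 0.139, 0.99, 0.0]
wrist_force: [0.7, 0.1, 0.8]
finger_gap: 0.0853
```

Request:
move_arm(
  deltas=[-1,0,0,0,0,0,0,-1,0,0,0,0,0,0],
)

```text
clock: 3.0
tcp_pos: [0.5295, 0.1513, 0.2601]
orientation: [-0.0, 0.14, 0.99, 0.0]
wrist_force: [0.5, 0.2, 0.4]
finger_gap: 0.0854
```

```bash
python3 -c "
from h import *
p=shot('wrist','w1'); plan([.53,.15,.26],2.862)"
```

```text
tcp [0.5292 0.1519 0.2602] theta 2.8623 j [0.133 0.262 0.02  1.329 0.    0.413] gap 0.0855 F [-0.1  0.4  0.6] t 3.05
tool shift mm [-1.3 -1.6  0.2]
turn deg [ 0.01 -0.04  0.02]
```

View pics/w1.png

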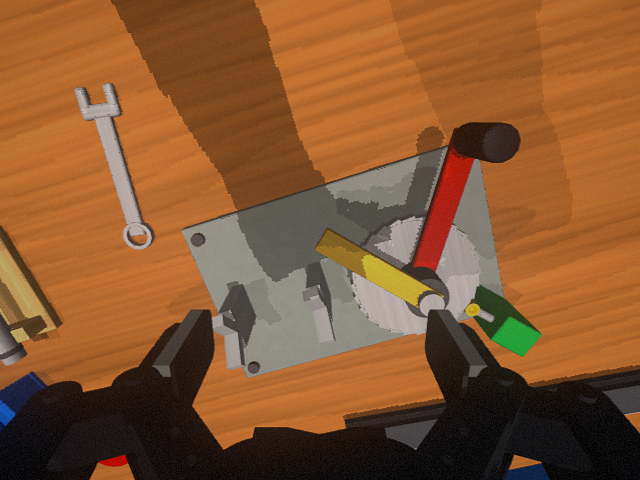

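The wrist view shows the whole jig: posts at about (233,335) and (319,305), hub cap (431,302), knob top (500,142), keeper tip (327,243).

```bash
python3 - <<'E'
from h import *
p=pickle.load(open('pics/w1.pkl','rb'))
W=cloud(p); Z=W[...,2]; v,u=np.mgrid[:480,:640]
def fit(m,nm):
    m=cv2.erode(m.astype(np.uint8),np.ones((2,2)))>0
    P=W[m]; r=cv2.minAreaRect((P[:,:2]*1000).astype(np.float32)); print(nm,len(P),np.round(r[0],1),np.round(r[1],1),round(r[2],2),np.percentile(P[:,2],[2,50,98]).round(4),'mean',P.mean(0).round(4))
fit((u>470)&(u<530)&(v>115)&(v<170)&(Z>.138)&(Z<.15),'knob')
fit((u>410)&(u<450)&(v>285)&(v<325)&(Z>.12),'hub')
fit((u>300)&(u<420)&(v>220)&(v<310)&(Z>.11)&(Z<.13),'keeper')
fit((u>205)&(u<345)&(v>260)&(v<375)&(Z>.085)&(Z<.106),'posts')
fit((u>205)&(u<260)&(v>260)&(v<375)&(Z>.085)&(Z<.106)&~((u<215)&(v<330)),'postA')
fit((u>280)&(u<345)&(v>260)&(v<375)&(Z>.085)&(Z<.106),'postB')
for c in [(198,240),(253,368)]: print(px2w(p,*c,.012))
print(Z[335,233],Z[305,319])
a=cv2.resize(p['img'][255:385,180:350,::-1],None,fx=4.5,fy=4.5,interpolation=cv2.INTER_CUBIC);cv2.imwrite('pics/cp.png',a)
E
```

```text
knob 1280 [500.  282.7] [25.  24.8] 49.86 [0.1413 0.1454 0.1469] mean [0.4998 0.2819 0.1452]
hub 824 [577.9 206.5] [95.7 22.1] 20.59 [0.1203 0.1279 0.2776] mean [0.5813 0.2109 0.1812]
keeper 2741 [576.2 185.3] [104.2  25.1] 39.15 [0.117  0.1205 0.1219] mean [0.5724 0.1822 0.1204]
posts 1432 [618.1  81.7] [ 57.8 103.5] 1.16 [0.0863 0.0963 0.1032] mean [0.6191 0.0818 0.0955]
postA 702 [619.2  37. ] [57.3 14. ] 1.11 [0.0862 0.0955 0.1032] mean [0.6219 0.0386 0.095 ]
postB 700 [617.2 126.6] [57.8 13.7] 1.56 [0.0864 0.0968 0.1032] mean [0.6173 0.1271 0.0959]
[0.53596078 0.01241941 0.012     ]
[0.70816378 0.01544649 0.012     ]
0.08282796872229939 0.08853122902808812
```

View pics/cp.png

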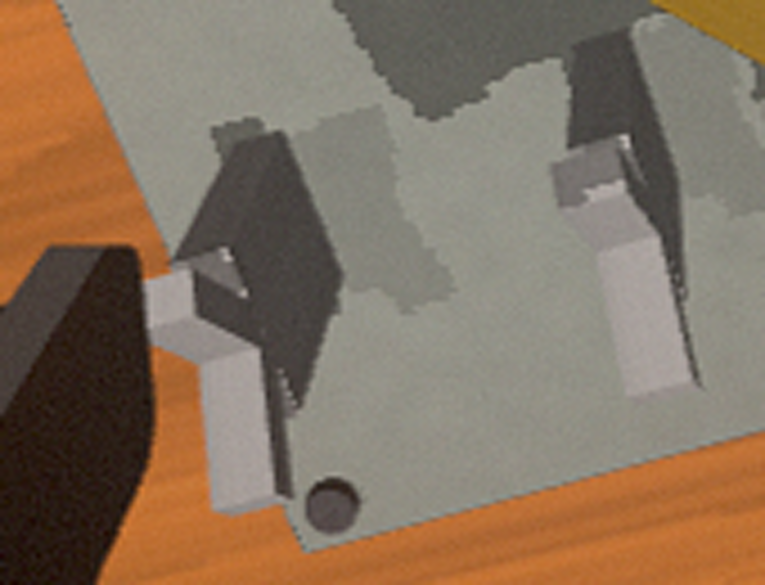

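Cradle ≈ (0.6175, 0.081) with yaw ≈ 0.02, from both cameras. Post size and spacing fit. On to the shaft.

```bash
python3 -c "
from h import *
plan([.527,-.2255,.20],3.176)"
```

```text
tcp [0.5292 0.1519 0.2602] theta 2.8623 j [0.133 0.262 0.02  1.329 0.    0.413] gap 0.0855 F [-0.1  0.4  0.6] t 3.05
tool shift mm [-101.9 -363.4   60.1]
turn deg [  0.02  -0.04 -17.97]
```

Request:
move_arm(
  deltas=[-1,-0.0127,-0.0454,0.0075,0,0,0,-1,-0.0127,-0.0454,0.0075,0,0,0,-1,-0.0127,-0.0454,0.0075,0,0,0,-1,-0.0127,-0.0454,0.0075,0,0,0,-1,-0.0127,-0.0454,0.0075,0,0,0,-1,-0.0127,-0.0454,0.0075,0,0,0,-1,-0.0127,-0.0454,0.0075,0,0,0,-1,-0.013,-0.0456,0.0075,0,0,0,-1,0,0,0,0,0,-9,-1,0,0,0,0,0,-9],
)

```text
clock: 4.3
tcp_pos: [0.5275, -0.2252, 0.2002]
orientation: [-0.0, -0.02, 1.0, 0.0]
wrist_force: [0.1, 0.5, -0.0]
finger_gap: 0.0857
```

Request:
move_arm(
  deltas=[-1,0,0,0,0,0,0,-1,0,0,0,0,0,0],
)

```text
clock: 4.55
tcp_pos: [0.5278, -0.2251, 0.2005]
orientation: [0.0, -0.017, 1.0, 0.0]
wrist_force: [-0.8, 0.2, 0.7]
finger_gap: 0.0852
```

```bash
python3 - <<'E'
from h import *
p=shot('wrist','w2')
hsv=cv2.cvtColor(p['img'],cv2.COLOR_RGB2HSV)
W=cloud(p);Z=W[...,2]
m=(W[...,0]>.43)&(W[...,0]<.62)&(W[...,1]>-.27)&(W[...,1]<-.18)&(Z>.044)&(Z<.058)&(hsv[...,1]<70)
n,l,s,c=cv2.connectedComponentsWithStats(m.astype(np.uint8)); k=1+np.argmax(s[1:,4]);P=W[l==k]
print(len(P),cv2.minAreaRect((P[:,:2]*1000).astype(np.float32)),np.percentile(P[:,2],[50,98]),P.mean(0))
plan([.527,-.2255,.033],3.176)
E
```

```text
4505 ((528.5276489257812, -224.8026885986328), (149.5777130126953, 21.39752197265625), 2.4451394081115723) [0.05197656 0.05431002] [ 0.52244426 -0.22513371  0.05135343]
tcp [ 0.5278 -0.2252  0.2005] theta -3.1076 j [-0.543  0.325 -0.04   1.205  0.    -0.577] gap 0.0853 F [-0.7  0.1  0.8] t 4.6
tool shift mm [  0.9  -0.2 167.5]
turn deg [-0.    0.02 -0.03]
```

View pics/w2.png

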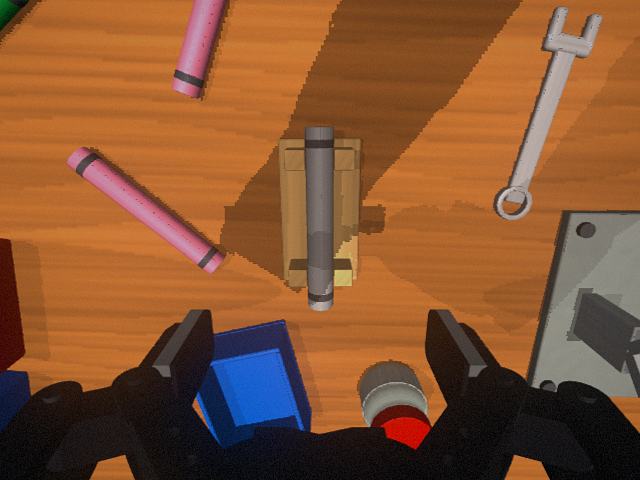

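Steel bar directly below at (320,218), measured (0.5285,-0.2250), yaw 0.043, top 52 mm. Now descend and grip.

Request:
move_arm(
  deltas=[-1,0,0,0.03,0,0,-0.4,-1,0,0,0.03,0,0,0,-1,0,0,0.03,0,0,0,-1,0,0,0.03,0,0,0,-1,0,0,0.02,0,0,0,-1,0,0,0.015,0,0,0,-1,0,0,0.01,0,0,0,-1,0,0,0.002,0,0,0],
)

```text
clock: 5.6
tcp_pos: [0.5276, -0.226, 0.033]
orientation: [-0.0, -0.021, 1.0, 0.0]
wrist_force: [0.2, 0.8, -0.5]
finger_gap: 0.0852
```

Request:
move_arm(
  deltas=[1,0,0,0,0,0,0,1,0,0,0,0,0,0,1,0,0,0,0,0,0,1,0,0,0,0,0,0,1,0,0,0,0,0,0,1,0,0,0,0,0,0],
  squeeze=50,
)

```text
clock: 6.35
tcp_pos: [0.5279, -0.2256, 0.0339]
orientation: [0.0, -0.021, 1.0, 0.0]
wrist_force: [-0.9, 3.6, 5.5]
finger_gap: 0.0208
```

```bash
python3 -c "
from h import *
plan([.527,-.2255,.033],3.18)"
```

```text
tcp [ 0.5279 -0.2256  0.0339] theta -3.0995 j [-0.544  0.456 -0.284  0.83   0.001 -0.586] gap 0.0208 F [-0.9  3.6  5.5] t 6.35
tool shift mm [0.9 0.1 0.9]
turn deg [0.05 0.05 0.21]
```

Request:
move_arm(
  deltas=[1,0,0,-0.01,0,0,0,1,0,0,-0.02,0,0,0,1,0,0,-0.035,0,0,0,1,0,0,-0.035,0,0,0,1,0,0,-0.035,0,0,0,1,0,0,-0.035,0,0,0,1,0,0,-0.02,0,0,0,1,0,0,0,0,0,0],
)

```text
clock: 7.35
tcp_pos: [0.5282, -0.2269, 0.2247]
orientation: [0.001, -0.021, 1.0, -0.001]
wrist_force: [-0.2, 0.3, -4.5]
finger_gap: 0.0206
```

```bash
python3 -c "
from h import *
plan([.6175,.081,.22],3.18-1.5708-.02-.003)
p=shot('wrist','w3')"
```

```text
tcp [ 0.5282 -0.2269  0.2247] theta -3.1002 j [-0.545  0.316  0.007  1.259 -0.    -0.586] gap 0.0206 F [-0.2  0.3 -4.5] t 7.35
tool shift mm [-102.   303.9    4.3]
turn deg [1.000e-02 1.900e-01 9.149e+01]
```

View pics/w3.png

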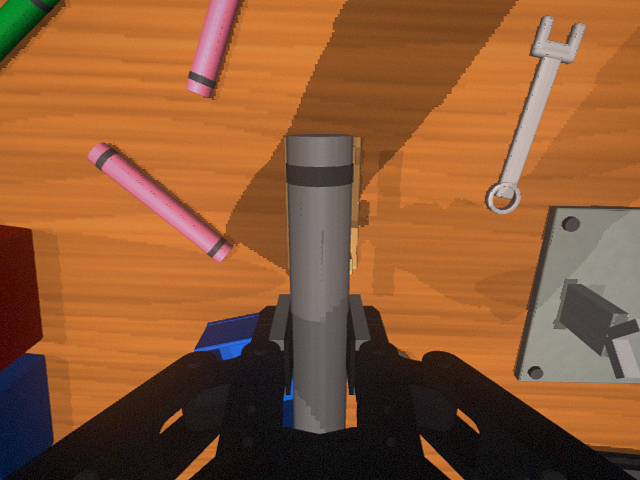

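Request:
move_arm(
  deltas=[1,-0.0146,0.0434,0.0005,0,0,0,1,-0.0146,0.0434,0.0005,0,0,0,1,-0.0146,0.0434,0.0005,0,0,0,1,-0.0146,0.0434,0.0005,0,0,0,1,-0.0146,0.0434,0.0005,0,0,0,1,-0.0146,0.0434,0.0005,0,0,0,1,-0.0146,0.0434,0.0005,0,0,0],
)

```text
clock: 8.28
tcp_pos: [0.6163, 0.0829, 0.2174]
orientation: [-0.002, -0.021, 1.0, -0.0]
wrist_force: [0.3, 0.1, -5.1]
finger_gap: 0.0207
```

Request:
move_arm(
  deltas=[1,0,0,0,0,0,9.13,1,0,0,0,0,0,9.13,1,0,0,0,0,0,9.13,1,0,0,0,0,0,9.13,1,0,0,0,0,0,9.13,1,0,0,0,0,0,9.13,1,0,0,0,0,0,9.13,1,0,0,0,0,0,9.13,1,0,0,0,0,0,9.13,1,0,0,0,0,0,9.13],
)

```text
clock: 9.52
tcp_pos: [0.616, 0.0815, 0.2173]
orientation: [-0.001, 0.702, 0.712, -0.002]
wrist_force: [-0.2, 0.3, -4.2]
finger_gap: 0.0207
```

Request:
move_arm(
  deltas=[1,0,0,0,0,0,0,1,0,0,0,0,0,0],
)

```text
clock: 9.78
tcp_pos: [0.6165, 0.0815, 0.2185]
orientation: [-0.001, 0.699, 0.715, -0.001]
wrist_force: [0.6, -0.2, -5.7]
finger_gap: 0.0206
```

```bash
python3 - <<'E'
from h import *
plan([.6175,.081,.14],1.59)
p=shot('wrist','w4');t=shot('top','t4'); shot('side','s4')
W=cloud(p);Z=W[...,2]
hsv=cv2.cvtColor(p['img'],cv2.COLOR_RGB2HSV)
m=(np.abs(W[...,0]-.6175)<.03)&(W[...,1]>.085)&(W[...,1]<.18)&(Z>.222)&(Z<.25)
P=W[m];print(len(P),cv2.minAreaRect((P[:,:2]*1000).astype(np.float32)),P[:,1].max(),np.percentile(P[:,2],[50,98]))
for y in (.11,.12,.13,.14,.15):
  Q=P[abs(P[:,1]-y)<.003]; print(y,Q[:,0].min(),Q[:,0].max(),Q[:,2].max())
W=cloud(t);Z=W[...,2]
E
```

```text
tcp [0.6165 0.0815 0.2185] theta 1.5922 j [ 0.003  0.414  0.135  1.293 -0.     1.552] gap 0.0206 F [ 0.6 -0.2 -5.7] t 9.78
tool shift mm [-0.6  1.1 78.5]
turn deg [-0.12 -0.    0.13]
15572 ((617.5724487304688, 120.97261810302734), (54.43076705932617, 71.94014739990234), 0.010675333440303802) 0.1569440136589552 [0.23668533 0.24678507]
0.11 0.6062025132024028 0.6277325748372058 0.2392732711971979
0.12 0.6058338045491414 0.6277541414985355 0.24015548434171777
0.13 0.6055113720664911 0.6275103706050905 0.24017057122260072
0.14 0.6055152461254885 0.627427284158463 0.24013977130373756
0.15 0.6050284864901896 0.6271563691212474 0.24005661731513434
```

View pics/w4.png

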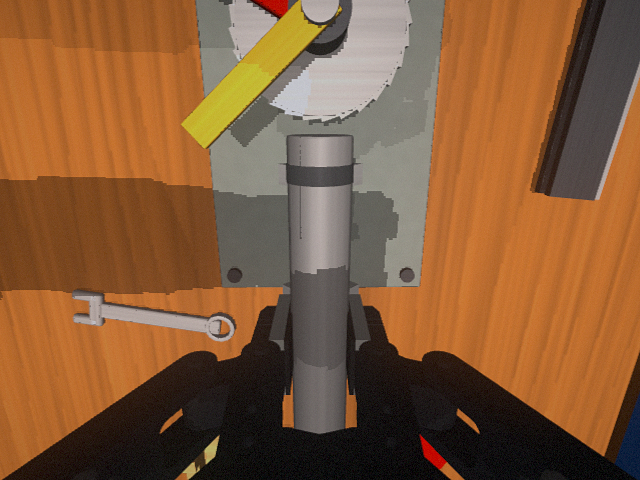

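View pics/s4.png

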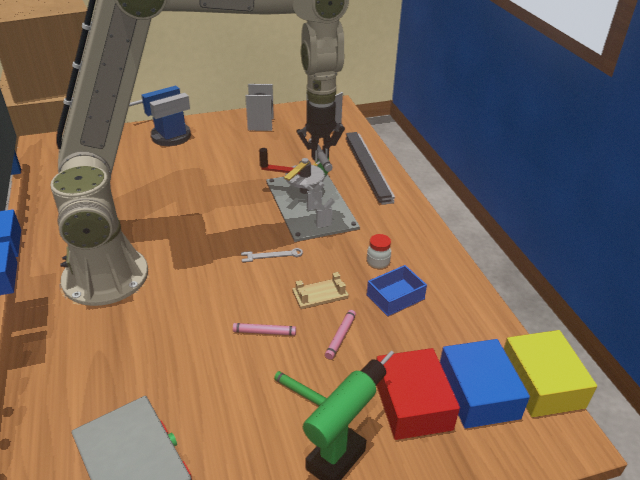

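Request:
move_arm(
  deltas=[1,0,0,0.03,0,0,0,1,0,0,0.03,0,0,0,1,0,0,0.025,0,0,0,1,0,0,0.02,0,0,0,1,0,0,0.01,0,0,0,1,0,0,0.004,0,0,0,1,0,0,0,0,0,0],
)

```text
clock: 10.8
tcp_pos: [0.6174, 0.0816, 0.1012]
orientation: [0.0, 0.7, 0.714, 0.0]
wrist_force: [-0.7, -0.6, -4.4]
finger_gap: 0.0206
```

Request:
move_arm(
  deltas=[1,0,0,0.004,0,0,0,1,0,0,0.004,0,0,0,1,0,0,0.002,0,0,0,1,0,0,0,0,0,0],
)

```text
clock: 11.3
tcp_pos: [0.6169, 0.0817, 0.0906]
orientation: [-0.0, 0.7, 0.714, -0.0]
wrist_force: [-0.1, -0.4, -4.6]
finger_gap: 0.0207
```

Request:
move_arm(
  deltas=[1,0,0,0.002,0,0,0,1,0,0,0.001,0,0,0,1,0,0,0,0,0,0],
)

```text
clock: 11.68
tcp_pos: [0.6172, 0.0816, 0.0882]
orientation: [0.0, 0.7, 0.714, 0.0]
wrist_force: [-1.5, -0.9, -1.7]
finger_gap: 0.0201
```

Request:
move_arm(
  deltas=[1,0,0,0.001,0,0,0,1,0,0,0,0,0,0],
)

```text
clock: 11.92
tcp_pos: [0.6172, 0.0817, 0.0881]
orientation: [0.0, 0.7, 0.714, 0.0]
wrist_force: [-2.2, -0.0, 5.1]
finger_gap: 0.0204
```

Contact is felt at TCP z ≈ 0.088, as expected for the seat. Release gently.

Request:
move_arm(
  deltas=[0.3,0,0,0,0,0,0,0.1,0,0,0,0,0,0,-0.2,0,0,0,0,0,0,-0.2,0,0,0,0,0,0,-0.2,0,0,0,0,0,0],
)

```text
clock: 12.55
tcp_pos: [0.6171, 0.0816, 0.0867]
orientation: [0.0, 0.7, 0.714, 0.0]
wrist_force: [-0.6, -0.5, -0.2]
finger_gap: 0.0511
```

```bash
python3 - <<'E'
from h import *
plan([.6175,.081,.2],1.59)
p=shot('wrist','w5')
W=cloud(p);Z=W[...,2]
m=(np.abs(W[...,0]-.6175)<.014)&(W[...,1]>.09)&(W[...,1]<.17)&(Z>.09)&(Z<.12)
P=W[m];print(len(P),P[:,1].max())
for y in (.11,.12,.13,.14,.15):
  Q=P[abs(P[:,1]-y)<.003]; print(y,Q[:,0].min(),Q[:,0].max(),Q[:,2].max()) if len(Q) else 0
E
```

```text
tcp [0.6171 0.0816 0.0867] theta 1.5897 j [ 0.003  0.488 -0.084  0.999  0.     1.555] gap 0.0511 F [-0.6 -0.5 -0.2] t 12.55
tool shift mm [  -0.6    0.4 -113.3]
turn deg [ 0.   -0.   -0.02]
13062 0.1570838381379076
0.11 0.6060442981113828 0.6282177690420243 0.10864851866420264
0.12 0.603507178954436 0.6314252796411609 0.10878328560610588
0.13 0.603580442554328 0.6314870134326264 0.10889483980655527
0.14 0.6056742048383992 0.6272561677983812 0.10909489405643931
0.15 0.6051351706118004 0.6274930868803283 0.10911389780205422
```

View pics/w5.png

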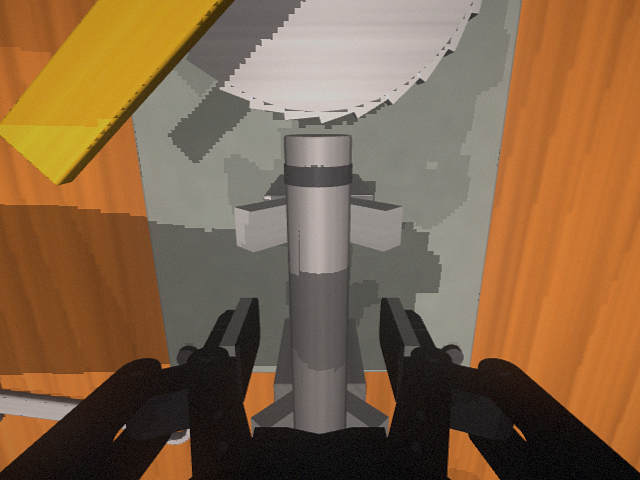

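The shaft lies in the far V at (319,215), level, top ≈ 0.109 (the camera reads about 2 mm high). The fingers are clear on both sides at (245,335) and (395,335). Lift straight up and check again.

Request:
move_arm(
  deltas=[-0.2,0,0,-0.015,0,0,0,-0.2,0,0,-0.025,0,0,0,-0.2,0,0,-0.03,0,0,0,-0.2,0,0,-0.04,0,0,0,-0.2,0,0,-0.04,0,0,0,-0.2,0,0,-0.02,0,0,0,-1,0,0,0,0,0,0,-1,0,0,0,0,0,0],
)

```text
clock: 13.6
tcp_pos: [0.6167, 0.0816, 0.2562]
orientation: [-0.0, 0.7, 0.714, -0.0]
wrist_force: [0.3, -0.6, -0.8]
finger_gap: 0.0841
```

```bash
python3 - <<'E'
from h import *
plan([.43,.30,.257],2.86)
p=shot('top','t6'); s=shot('side','s6'); p=shot('wrist','w6')
W=cloud(p);Z=W[...,2]
m=(np.abs(W[...,0]-.6175)<.014)&(W[...,1]>0)&(W[...,1]<.165)&(Z>.098)&(Z<.12)
P=W[m];print(len(P),P[:,1].min(),P[:,1].max())
for y in (.02,.06,.08,.10,.11,.14,.15):
  Q=P[abs(P[:,1]-y)<.003]; print(y,Q[:,0].min(),Q[:,0].max(),Q[:,2].max()) if len(Q) else 0
cv2.imwrite('pics/c6.png',np.hstack([cv2.resize(pickle.load(open('pics/t6.pkl','rb'))['img'][180:280,130:280,::-1],(390,260)),cv2.resize(s['img'][140:260,240:380,::-1],(390,260)) ]))
E
```

```text
tcp [0.6167 0.0816 0.2562] theta 1.5897 j [0.003 0.406 0.214 1.379 0.    1.554] gap 0.0841 F [ 0.3 -0.6 -0.8] t 13.6
tool shift mm [ 221.9 -182.6   -0.6]
turn deg [-4.000e-02 -3.000e-02 -7.278e+01]
4759 0.006988408981218247 0.156474578028783
0.02 0.6090328063610422 0.6298204698914237 0.10892655986838014
0.06 0.6077974241326884 0.6286683807679355 0.10837951331341758
0.08 0.6076394024409352 0.6280597484040586 0.10859328406531622
0.1 0.6074926389838631 0.6283127179099114 0.10869839595610324
0.11 0.6065756385776399 0.6279486075629915 0.10879408602394985
0.14 0.6055331209649967 0.6270788261306023 0.10886266041885594
0.15 0.6054807678467369 0.6267366143776347 0.1090792906839734
```

View pics/c6.png

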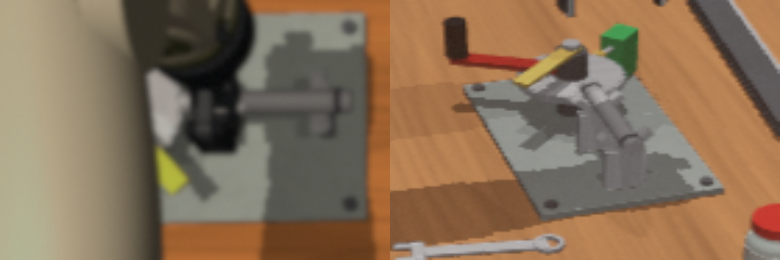

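View pics/w6.png

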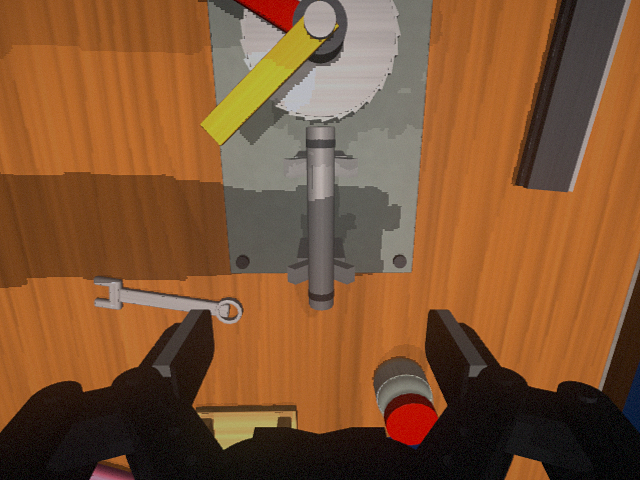

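Step 1 looks met: centre ≈ (0.6178, 0.0817), level, yaw about -0.02 from y, matching the jig. Now to above the knob.

```bash
python3 -c "
from h import *
plan([.5,.2822,.22],2.65)"
```

```text
tcp [0.6164 0.0816 0.2554] theta 1.5897 j [0.003 0.407 0.213 1.379 0.    1.554] gap 0.0852 F [-0.5 -0.3 -0.4] t 13.75
tool shift mm [ 202.7 -112.5   35.7]
turn deg [ -0.13  -0.08 -60.75]
```

Request:
move_arm(
  deltas=[-1,0.0405,-0.0225,0,0,0,0,-1,0.0405,-0.0225,0,0,0,0,-1,0.0405,-0.0225,0,0,0,0,-1,0.0405,-0.0225,0,0,0,0,-1,0.0407,-0.0225,0,0,0,0],
)

```text
clock: 14.38
tcp_pos: [0.4995, 0.2832, 0.2559]
orientation: [-0.0, 0.7, 0.714, -0.001]
wrist_force: [0.9, 0.5, 0.3]
finger_gap: 0.0855
```

Request:
move_arm(
  deltas=[-1,0,0,0,0,0,-10.1,-1,0,0,0,0,0,-10.1,-1,0,0,0,0,0,-10.1,-1,0,0,0,0,0,-10.1,-1,0,0,0,0,0,-10.1,-1,0,0,0,0,0,-10.1,-1,0,0,0,0,0,0,-1,0,0,0,0,0,0],
)

```text
clock: 15.38
tcp_pos: [0.5005, 0.2821, 0.2563]
orientation: [-0.0, 0.246, 0.969, -0.0]
wrist_force: [-0.2, 0.0, -0.0]
finger_gap: 0.0856
```

```bash
python3 - <<'E'
from h import *
plan([.5,.2822,.11],2.65)
p=shot('wrist','w7')
W=cloud(p);Z=W[...,2]
m=(np.hypot(W[...,0]-.5,W[...,1]-.282)<.03)&(Z>.138)&(Z<.155)
P=W[m];print(len(P),cv2.minAreaRect((P[:,:2]*1000).astype(np.float32)),np.median(P[:,2]))
E
```

```text
tcp [0.5005 0.2821 0.2563] theta 2.6446 j [0.373 0.31  0.076 1.337 0.    0.87 ] gap 0.0856 F [-0.2  0.  -0. ] t 15.38
tool shift mm [  0.4  -0.  146.3]
turn deg [-0.04 -0.04 -0.31]
1063 ((499.92266845703125, 283.2764892578125), (25.17055320739746, 25.14283561706543), 62.838436126708984) 0.145478468880468
```

View pics/w7.png

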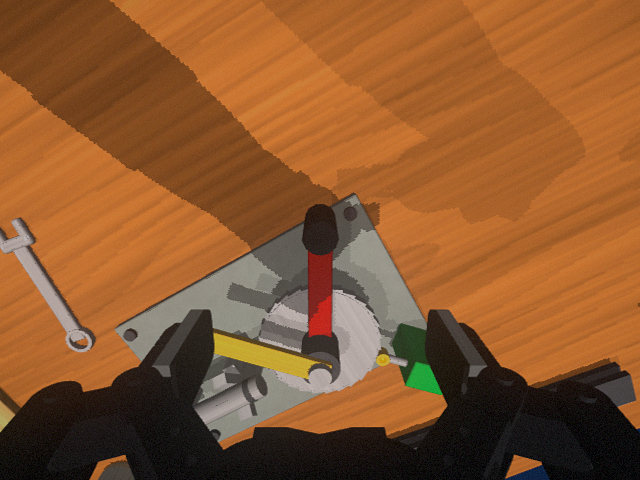

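Request:
move_arm(
  deltas=[-1,0,0,0.03,0,0,0,-1,0,0,0.03,0,0,0,-1,0,0,0.03,0,0,0,-1,0,0,0.025,0,0,0,-1,0,0,0.015,0,0,0,-1,0,0,0.01,0,0,0,-1,0,0,0.004,0,0,0,-1,0,0,0,0,0,0],
)

```text
clock: 16.42
tcp_pos: [0.501, 0.2823, 0.1132]
orientation: [0.0, 0.245, 0.97, 0.0]
wrist_force: [-0.6, 0.1, 0.7]
finger_gap: 0.0854
```

Request:
move_arm(
  deltas=[1,0,0,0,0,0,0,1,0,0,0,0,0,0,1,0,0,0,0,0,0,1,0,0,0,0,0,0,1,0,0,0,0,0,0,1,0,0,0,0,0,0],
  squeeze=50,
)

```text
clock: 17.18
tcp_pos: [0.501, 0.2823, 0.1132]
orientation: [0.0, 0.245, 0.97, 0.0]
wrist_force: [-1.0, -0.4, 3.6]
finger_gap: 0.0251
```

```bash
cat >> h.py <<'E'
HUB=np.array([.6150,.2217])
def lev():
    s=env.get_state(); a=s['tcp_pos'][:2]-HUB; print('r',np.hypot(*a),'ang',np.arctan2(a[1],a[0])%(2*np.pi),s['tcp_pos'],'gap',s['finger_gap'],'F',s['wrist_force'],s['clock'])
E
python3 -c "
from h import *
lev();plan([.5,.2822,.11],2.65)"
```

```text
r 0.12916594767237688 ang 2.6529461130094356 [0.50095047 0.28233453 0.1132064 ] gap 0.025117278777426175 F [-0.99989892 -0.40006773  3.60804987] 17.175
tcp [0.501  0.2823 0.1132] theta 2.6475 j [ 0.374  0.382 -0.181  1.007  0.     0.868] gap 0.0251 F [-1.  -0.4  3.6] t 17.18
tool shift mm [ 0.8 -0.6  3.2]
turn deg [ 0.04  0.02 -0.14]
```

Request:
move_arm(
  deltas=[1,-0.00016,-0.0065,0,0,0,-2.87,1,-0.00016,-0.0065,0,0,0,-2.87,1,-0.00016,-0.0065,0,0,0,-2.87,1,-0.00016,-0.0065,0,0,0,-2.87,1,0,0,0,0,0,0],
)

```text
clock: 17.8
tcp_pos: [0.4913, 0.2597, 0.1132]
orientation: [0.0, 0.146, 0.989, 0.002]
wrist_force: [0.5, 7.2, 1.6]
finger_gap: 0.0249
```

```bash
python3 -c "
from h import *
lev();plan([.5,.2822,.11])"
```

```text
r 0.12936482260164464 ang 2.843465273293328 [0.49134169 0.25969842 0.11323286] gap 0.024887685565214358 F [0.47521472 7.22003601 1.56598218] 17.8
tcp [0.4913 0.2597 0.1132] theta 2.848 j [ 0.34   0.346 -0.234  0.988  0.003  0.634] gap 0.0249 F [0.5 7.2 1.6] t 17.8
tool shift mm [-1.8 24.   3.3]
turn deg [0.23 0.01 0.  ]
```

Request:
move_arm(
  deltas=[1,-0.00016,-0.0065,0,0,0,-2.87,1,-0.00016,-0.0065,0,0,0,-2.87,1,-0.00016,-0.0065,0,0,0,-2.87,1,-0.00016,-0.0065,0,0,0,-2.87,1,-0.00016,-0.0065,0,0,0,-2.87,1,-0.00016,-0.0065,0,0,0,-2.87,1,-0.00016,-0.0065,0,0,0,-2.87,1,-0.00016,-0.0065,0,0,0,-2.87,1,0,0,0,0,0,0,1,0,0,0,0,0,0],
)

```text
clock: 19.05
tcp_pos: [0.486, 0.2083, 0.1132]
orientation: [0.0, -0.054, 0.999, 0.002]
wrist_force: [-1.1, 5.9, 4.3]
finger_gap: 0.025
```

```bash
python3 -c "
from h import *
lev();plan([.5,.2822,.11])"
```

```text
r 0.12972887014650628 ang 3.24542298103196 [0.48596979 0.2082544  0.11319195] gap 0.02500976900079986 F [-1.1426345   5.85897952  4.30234991] 19.05
tcp [0.486  0.2083 0.1132] theta -3.034 j [ 0.251  0.299 -0.302  0.968  0.003  0.144] gap 0.025 F [-1.1  5.9  4.3] t 19.05
tool shift mm [-21.9  72.    3.4]
turn deg [0.19 0.04 0.  ]
```

Request:
move_arm(
  deltas=[1,-0.00016,-0.0065,0,0,0,-2.87,1,-0.00016,-0.0065,0,0,0,-2.87,1,-0.00013,-0.006,0,0,0,-2.6,1,-0.00013,-0.006,0,0,0,-2.6,1,-0.00013,-0.006,0,0,0,-2.6,1,0,0,0,0,0,0,1,0,0,0,0,0,0,1,0,0,0,0,0,0],
)

```text
clock: 20.05
tcp_pos: [0.4926, 0.1783, 0.1132]
orientation: [0.0, -0.171, 0.985, 0.002]
wrist_force: [-1.9, 6.7, 3.8]
finger_gap: 0.025
```

```bash
python3 - <<'E'
from h import *
lev();plan([.5,.2822,.11])
p=shot('wrist','w8'); t=shot('top','t8'); s=shot('side','s8')
W=cloud(p);Z=W[...,2]
hsv=cv2.cvtColor(p['img'],cv2.COLOR_RGB2HSV)
for nm,lo,hi,zl,zh in (('red',0,8,.075,.095),('brass',20,35,.108,.13)):
    m=(hsv[...,0]>=lo)&(hsv[...,0]<=hi)&(hsv[...,1]>120)&(Z>zl)&(Z<zh)&(np.hypot(W[...,0]-.615,W[...,1]-.2217)<.14)
    P=W[m]; 
    if len(P)>20: print(nm,len(P),cv2.minAreaRect((P[:,:2]*1000).astype(np.float32)),P.mean(0))
cv2.imwrite('pics/c8.png',np.hstack([cv2.resize(t['img'][170:290,120:280,::-1],(400,300)),cv2.resize(s['img'][140:260,240:400,::-1],(400,300)) ]))
E
```

```text
r 0.12981987653614338 ang 3.482334750298203 [0.49264387 0.17831593 0.11319159] gap 0.024971833568726544 F [-1.94786582  6.71816206  3.84183937] 20.05
tcp [0.4926 0.1783 0.1132] theta -2.7971 j [ 0.192  0.291 -0.314  0.965  0.004 -0.152] gap 0.025 F [-1.9  6.7  3.8] t 20.05
tool shift mm [-42.   95.3   3.6]
turn deg [0.2  0.07 0.  ]
red 1309 ((527.2749633789062, 190.02157592773438), (92.64252471923828, 22.380117416381836), 19.123332977294922) [0.55642287 0.20046234 0.08827252]
```

View pics/w8.png

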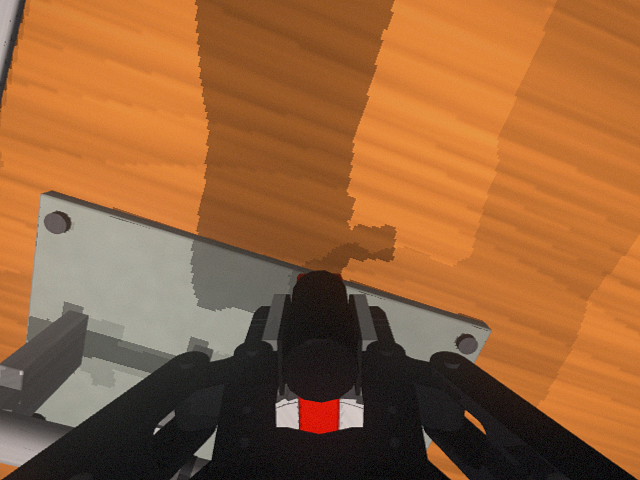

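View pics/c8.png

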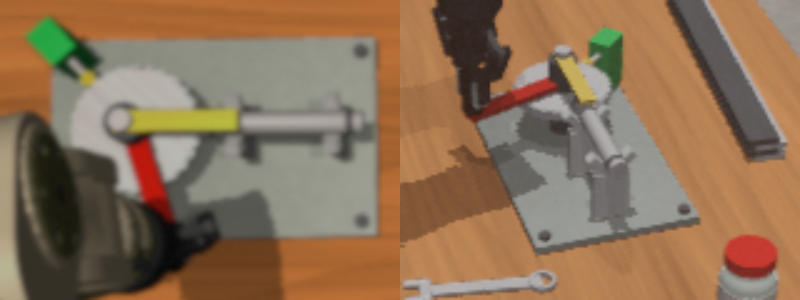

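The keeper lies over the shaft's end nearest the hub in the top crop (180,121). The lever has turned ≈ 0.83 rad by TCP and 0.82 by the red bar, and is held at about 7 N. Last check of the shaft and bystanders, then hand in.

```bash
python3 - <<'E'
from h import *
t=shot('top','t9'); W=cloud(t); Z=W[...,2]
m=(np.abs(W[...,0]-.6175)<.014)&(W[...,1]>0)&(W[...,1]<.115)&(Z>.098)&(Z<.118)
P=W[m]; print(cv2.minAreaRect((P[:,:2]*1000).astype(np.float32)),P[:,1].min(),np.percentile(P[:,2],98))
b=pickle.load(open('pics/top0.pkl','rb'))['img'].astype(int); d=np.abs(t['img'].astype(int)-b).max(2)
for n,(x0,x1,y0,y1) in dict(grease=(312,350,165,202),bin=(360,415,155,218),wrench=(270,302,258,332)).items(): print(n,(d[y0:y1,x0:x1]>40).mean())
lev(); print(env.get_state()['qvel'].round(4)); lev()
order.hand_in()
E
```

```text
((617.4450073242188, 60.21827697753906), (23.829023361206055, 109.50299835205078), 3.370239019393921) 0.005781111781867395 0.10820590578183797
grease 0.0
bin 0.0
wrench 0.0
r 0.12984307637530057 ang 3.4822541811809358 [0.49261851 0.17831804 0.11317836] gap 0.024780858294449464 F [-3.05667832  6.89897558  3.52173339] 20.25
[-0.0002 -0.0019  0.0001 -0.0004 -0.0004 -0.0012]
r 0.12984307637530057 ang 3.4822541811809358 [0.49261851 0.17831804 0.11317836] gap 0.024780858294449464 F [-3.05667832  6.89897558  3.52173339] 20.25
the job is handed in; nothing more can be done
```

I laid the steel shaft in both V posts and let go of it. Then I took the lever by its black knob, turned it to the third click and handed in at about 20 s while still holding it; the hand-in gives no verdict.

- **Shaft:** before I touched the lever, the wrist camera put its centre at about (0.618, 0.082), level and along the jig's y. That is within about 1 mm of the measured cradle point. After the turn it was still in place. The last top view gave its angle as 3.4°, against about 1.2° for the jig. I put that down to noise in the coarser top-camera depth, but I did not re-measure it.
- **Lever:** it has turned about 0.83 rad going by the arm's position and 0.82 rad going by the red bar in the wrist view. That is between the third and fourth clicks, and the arm was never commanded past 0.84. The knob is gripped (25 mm opening), the wrist reads about 7 N along the knob's path, and the arm is still.
- **Keeper:** the pictures show it over the shaft's end nearest the hub. I did not measure its gap above the shaft.
- **Bystanders:** the top pictures from the start and the end show no change at the grease jar, wrench or bin.

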